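# Put the round cutting dies away in order of size

### The job

Put the four loose round steel cutting dies away on the wooden board, one standing upright in the middle of each pad, in order of diameter: the smallest on the red pad at one end, then each next larger one along the row, with the largest on the pad at the far end. Do not tip any die over, and leave the see-through plastic tub and the red tin where they stand.

Things in the scene. Friction and masses are not known exactly. Their poses are not given: they have to be found in the camera images.
- die_24_center (a point): centre of the loose round cutting die of 24 mm outer diameter: an upright plain steel cylinder, 24 mm across and 50 mm tall, with a shallow black recess in its top; point is on its axis, 25 mm above its underside; z up along its axis
- die_36_center (a point): centre of the loose round cutting die of 36 mm outer diameter: an upright plain steel cylinder, 36 mm across and 50 mm tall, with a shallow black recess in its top; point is on its axis, 25 mm above its underside; z up along its axis
- die_48_center (a point): centre of the loose round cutting die of 48 mm outer diameter: an upright plain steel cylinder, 48 mm across and 50 mm tall, with a shallow black recess in its top; point is on its axis, 25 mm above its underside; z up along its axis
- die_60_center (a point): centre of the loose round cutting die of 60 mm outer diameter: an upright plain steel cylinder, 60 mm across and 50 mm tall, with a shallow black recess in its top; point is on its axis, 25 mm above its underside; z up along its axis
- pad_red_top (a point): the red round pad, always at one end of the row (either end), 68 mm across, one of four pads in a straight row 78 mm apart centre to centre on a fixed wooden board (96 x 340 mm, 18 mm high, the row along its middle); pad stands 4 mm above the board; point is the centre of the pad's top face, 22 mm above the table; z up, y along the row (either way), x across it
- pad_m1_top (a point): one of the two middle pads (which of the two varies), cork coloured, 68 mm across, one of four pads in a straight row 78 mm apart centre to centre on a fixed wooden board (96 x 340 mm, 18 mm high, the row along its middle); pad stands 4 mm above the board; point is the centre of the pad's top face, 22 mm above the table; z up, y along the row (either way), x across it
- pad_m2_top (a point): one of the two middle pads (which of the two varies), cork coloured, 68 mm across, one of four pads in a straight row 78 mm apart centre to centre on a fixed wooden board (96 x 340 mm, 18 mm high, the row along its middle); pad stands 4 mm above the board; point is the centre of the pad's top face, 22 mm above the table; z up, y along the row (either way), x across it
- pad_end_top (a point): the cork coloured pad at the end of the row opposite the red pad, 68 mm across, one of four pads in a straight row 78 mm apart centre to centre on a fixed wooden board (96 x 340 mm, 18 mm high, the row along its middle); pad stands 4 mm above the board; point is the centre of the pad's top face, 22 mm above the table; z up, y along the row (either way), x across it
- tub_center (a point): bystander: loose whitish see-through plastic tub, round, 110 mm across and 60 mm tall; point is on its axis 30 mm above the table
- tin_center (a point): bystander: loose red tin with a yellow lid, round, 87 mm across and 64 mm tall; point is on its axis 32 mm above the table
Not all that is in view belongs to the job. What is shaped like the part that bears die_60_center but green is not meant.

How it is judged:
At the end, for the whole second after the job is handed in: Each die stands upright (within 0.1 rad) and at rest on its own pad, its axis within 12 mm of the pad's centre and its underside on the pad (within 4 mm): 24 mm die on the red pad, 36 mm die on the middle pad next to it, 48 mm die on the other middle pad, 60 mm die on the far end pad (horizontal distance between die_24_center and pad_red_top below 0.012 m and z of die_24_center in the frame of pad_red_top between 0.021 and 0.029 m and (((horizontal distance between die_36_center and pad_m1_top below 0.012 m and z of die_36_center in the frame of pad_m1_top between 0.021 and 0.029 m) and horizontal distance between pad_m1_top and pad_red_top below 0.1 m) or ((horizontal distance between die_36_center and pad_m2_top below 0.012 m and z of die_36_center in the frame of pad_m2_top between 0.021 and 0.029 m) and horizontal distance between pad_m2_top and pad_red_top below 0.1 m)) and (((horizontal distance between die_48_center and pad_m1_top below 0.012 m and z of die_48_center in the frame of pad_m1_top between 0.021 and 0.029 m) and horizontal distance between pad_m1_top and pad_end_top below 0.1 m) or ((horizontal distance between die_48_center and pad_m2_top below 0.012 m and z of die_48_center in the frame of pad_m2_top between 0.021 and 0.029 m) and horizontal distance between pad_m2_top and pad_end_top below 0.1 m)) and horizontal distance between die_60_center and pad_end_top below 0.012 m and z of die_60_center in the frame of pad_end_top between 0.021 and 0.029 m and angle between each of die_24_center, die_36_center, die_48_center, die_60_center's own z axis and vertical below 0.1 rad and linear speed of each of die_24, die_36, die_48, die_60 below 0.01 m/s and angular speed of each of die_24, die_36, die_48, die_60 below 0.1 rad/s); the robot touches nothing.
It fails at once if a die is tipped over (more than 0.7 rad from upright) (angle between any of die_24_center, die_36_center, die_48_center, die_60_center's own z axis and vertical above 0.7 rad).
It fails at once if the tub or the tin is shifted by more than 20 mm (distance of any of tub_center, tin_center from where it was at the start of the episode above 0.02 m).
It also fails if it takes over 120 s, if anything falls off the work surface, if the arm or the gripper's body presses on something with over 40 N, if the wrist force passes 120 N, or if a joint passes its speed limit or range.

### The arm

A 6-joint arm with a two-finger parallel gripper is mounted at the origin on the work surface. World frame = base frame: x ahead of the robot, y to its left, z up, the work surface at z = 0. Lengths are in m, angles in rad, forces in N, time in s.
With the tool pointing down it reaches from about 0.425 to 0.95 m from the base axis. Payload 3.5 kg.
Tool frame: the origin (TCP) lies on the centre line of the jaws, within the pads' length; the fingertips stand 11 mm ahead of it and the grasp point (between the pads) lies 8 mm behind it; y points along the fingers, x is the direction in which the jaws open and shut, and the axes are right-handed (so a half turn about y gives the same grasp; the last joint's range is limited). The gripper opens to 85 mm and grips with 20 to 120 N. Pads are 22 mm wide; open, the fingers measure 114 mm over their backs; the gripper's body (76 mm by 85 mm) begins 54 mm behind the grasp point. The pads swing forward as they close: fully open they stand 13 mm farther back than shut.
Start: joints at [1.188, 0.286, 1.577, -0, 1.279, -0.15], TCP at [0.156, 0.657, 0.242] pointing down, gripper open.
Joint ranges: [-2.77, 2.77], [-0.9, 2.22], [0.21, 2.48], [-1.53, 4.67], [0.24, 2.81], [-2.84, 2.84]. Speed limits (rad/s): [2.79, 2.79, 3.14, 3.14, 3.14, 3.14].

### API

Orientations are given as a unit quaternion [x, y, z, w].
In Python, from plant import get_state, read_camera, sign_off gives the robot as it stands.
- The arm moves only by the shell command python3 -m inch 'ROWS' [FORCE]. ROWS is JSON, a list of rows, each an object of numbers: "ax", "ay", "az": the turn, a rotation vector about the tool's x, y, z in rad; "x", "y", "z": the shift along the tool's x, y, z in mm; "hand": the closure, from -1 (fully open) to 1 (shut). In form: [{"ax": .., "ay": .., "az": .., "x": .., "y": .., "z": .., "hand": ..}, ...]. A call has 1 to 5 rows; each row shifts and turns the commanded pose from where the row before left it, along the tool's axes as they then stand; what a row does not reach is not made up. A row lasts 1/12 s, in which the tool goes at most 41.7 mm and 7.16 degrees, less where a joint would pass 70% of its speed; a pose out of reach is approached as far as the arm can. A call with a gripper value outside its range is refused whole. The fingers move at their own pace and stop on an object; FORCE is the grip in N (left out, the last holds). Time passes only in rows, so rows that do not move let the fingers close. It gives the time, the measured TCP pose, the force and the opening at its end, in the units of the state.
- get_state(): the state, without advancing time (a new reading comes with each control period).
- read_camera(name): name is "side" or "top"; returns a dict with "img" (420x560x3 uint8, red, green, blue), "fov_y" (degrees; the focal length in pixels is half the picture's height over the tangent of half this angle, whatever the lens; pixels are square), "cx", "cy" (the principal point, pixels), "T" (4x4, takes a point from camera to world coordinates). Camera axes: x right, y down, z forward; pixel columns grow to the right and rows downward; lengths in m; the calibration is good to about 2 mm. A picture is of the moment at which its call begins. There is no depth.
- sign_off(): hands the job in, once; it reports no verdict.
The state is a dict: "time": time; "qpos": joint angles; "dq": joint speeds; "joint_efforts": joint torques, N m; "eef_pos": TCP position; "tcp_rot": TCP orientation; "contact_force": force on the tool from outside, world axes, zero at the start; "wrist_torque": the same for the moment, N m; "opening": opening from 0.0 (shut) to 1.0 (fully open).
Only numpy, scipy, OpenCV 4.12 (cv2) and the standard library are available. Lean on these libraries where they do the work, as an engineer would, in place of code of your own. Each camera call takes 0.05 s, during which the arm holds its last target. There are 200 camera calls.

## Working session

There is one attempt and no reset: what is moved stays moved. The work goes in short steps, Python scripts to look and compute and a shell command to move; the robot and the scene stay as the last step left them, time stands still between calls to the robot, and variables do not carry over. Pictures are saved under pics/ and viewed, about 12 in all and at most 16, crops included, and the job is handed in when it is done.

```bash
mkdir -p pics; ls; python3 - <<'E'
from plant import *
import cv2
s=get_state();print(s)
for n in("top","side"):
    c=read_camera(n);cv2.imwrite(f"pics/{n}0.png",c["img"][:,:,::-1]);print(n,c["fov_y"],c["cx"],c["cy"],c["T"])
E
```

```text
pics
{'time': 0.0, 'qpos': array([ 1.18795524e+00,  2.87206969e-01,  1.57816797e+00, -9.95757025e-06,
        1.27861678e+00, -1.49976209e-01]), 'dq': array([-0.0003649 ,  0.00052586, -0.00035215,  0.00068197,  0.00188747,
       -0.0002936 ]), 'joint_efforts': array([-9.03390064e-04, -4.05996072e+01, -2.92615646e+01, -1.91630170e-04,
        6.11283205e-03,  8.82675522e-06]), 'eef_pos': array([0.15548617, 0.65619851, 0.24092451]), 'tcp_rot': array([ 0.55512208,  0.43779557, -0.43926524, -0.55427481]), 'contact_force': array([0.39923883, 0.04865194, 0.28083866]), 'wrist_torque': array([ 0.02880282,  0.01648255, -0.01122776]), 'opening': 0.9990710667178503}
top 45.77484507119161 279.33863468295203 215.04431345245393 [[-0.01646361 -0.99838212  0.05442503  0.42081161]
 [-0.99984322  0.01608402 -0.00740535  0.02058331]
 [ 0.006518   -0.05453842 -0.9984904   1.47835209]
 [ 0.          0.          0.          1.        ]]
side 48.660278339607785 277.55539557621603 209.3786305499995 [[ 0.87754761 -0.24098118  0.41453378 -0.02305102]
 [-0.47916386 -0.47259431  0.73963276 -0.88087959]
 [ 0.01766873 -0.84769257 -0.53019348  0.68778147]
 [ 0.          0.          0.          1.        ]]
```

View pics/top0.png

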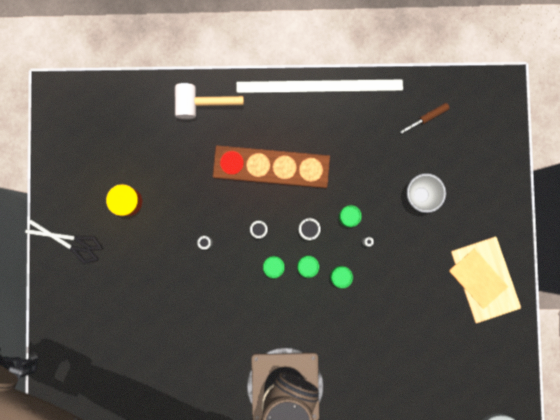

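View pics/side0.png

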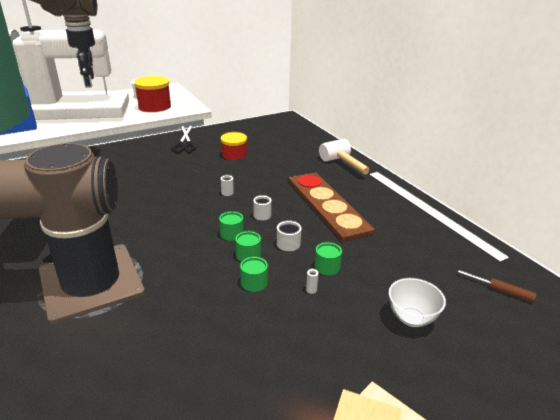

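The top view shows four steel rings at (368,242), (204,242), (258,229) and (309,229), four green look-alikes at (274,267), (308,267), (342,277) and (350,216), and pads from (232,162) red to (311,169). The tub is at (426,193) and the tin at (122,200). The side view shows the same layout. I'll measure next.

```bash
cat > h.py <<'E'
import numpy as np,cv2
from plant import *
def F(c): return c["img"].shape[0]/2/np.tan(np.radians(c["fov_y"])/2)
def ray(c,u,v,z):
    d=c["T"][:3,:3]@np.array([(u-c["cx"])/F(c),(v-c["cy"])/F(c),1]);o=c["T"][:3,3]
    return o+d*(z-o[2])/d[2]
def proj(c,p):
    q=c["T"][:3,:3].T@(np.array(p)-c["T"][:3,3]);return q[:2]/q[2]*F(c)+[c["cx"],c["cy"]]
def blobs(c,mask,amin=15):
    cs,_=cv2.findContours(mask.astype(np.uint8)*255,cv2.RETR_EXTERNAL,cv2.CHAIN_APPROX_NONE)
    return [(cv2.minEnclosingCircle(k),cv2.contourArea(k),k) for k in cs if cv2.contourArea(k)>amin]
def masks(c):
    h=cv2.cvtColor(c["img"],cv2.COLOR_RGB2HSV).astype(int);H,S,V=h[...,0],h[...,1],h[...,2]
    return dict(steel=(S<60)&(V>110),red=((H<6)|(H>174))&(S>180)&(V>150),cork=(H>8)&(H<25)&(S>80)&(V>190),green=(H>45)&(H<80)&(S>150)&(V>80),yellow=(H>26)&(H<34)&(S>180)&(V>180))
E
python3 - <<'E'
from h import *
c=read_camera("top");s=read_camera("side");st=get_state()
for n,k in(("top",c),("side",s)): print(n,"tcp",proj(k,st["eef_pos"]).round(),"base",proj(k,[0,0,0]).round())
zz=dict(steel=.05,red=.022,cork=.022,green=.05,yellow=.064)
for n,m in masks(c).items():
    for (ctr,r),a,k in blobs(c,m):
        if 100<ctr[0]<440 and 130<ctr[1]<330:
            p=ray(c,*ctr,zz[n]);D=2*r*np.linalg.norm(p-c["T"][:3,3])/F(c)
            e=cv2.fitEllipse(k)
            print(n,np.round(ctr,1),"area",a,"D",round(D*1000),"pos",p.round(4),"side px",proj(s,p).round(), "R",round(np.hypot(*p[:2]),3))
im=c["img"][140:290,190:385,::-1]; cv2.imwrite("pics/crop.png",cv2.resize(im,None,fx=4,fy=4,interpolation=cv2.INTER_NEAREST))
from scipy.spatial.transform import Rotation as R
print(R.from_quat(st["tcp_rot"]).as_matrix().round(3))
E
```

```text
top tcp [ 18. 355.] base [285. 386.]
side tcp [89. 84.] base [ 90. 282.]
steel [368.5 241.5] area 69.5 D 30 pos [ 0.4185 -0.2447  0.05  ] side px [311. 272.] R 0.485
steel [203.7 242.2] area 145.5 D 42 pos [0.4243 0.228  0.05  ] side px [226. 178.] R 0.482
steel [258.2 229. ] area 245.0 D 53 pos [0.4595 0.0712 0.05  ] side px [261. 200.] R 0.465
steel [309.2 228.7] area 376.0 D 65 pos [ 0.458  -0.0752  0.05  ] side px [288. 227.] R 0.464
steel [426.2 192.4] area 1168.5 D 119 pos [ 0.5572 -0.4151  0.05  ] side px [416. 300.] R 0.695
steel [279.5 209.5] area 48465.5 D 2010 pos [0.5146 0.0093 0.05  ] side px [291. 206.] R 0.515
red [231.4 162.2] area 402.5 D 70 pos [0.6584 0.1484 0.022 ] side px [309. 181.] R 0.675
cork [310.3 169.3] area 438.0 D 74 pos [ 0.6339 -0.0836  0.022 ] side px [347. 221.] R 0.639
cork [284.1 166.9] area 434.5 D 73 pos [ 0.642  -0.0066  0.022 ] side px [333. 206.] R 0.642
cork [257.8 164.4] area 438.0 D 73 pos [0.6506 0.0708 0.022 ] side px [320. 193.] R 0.654
green [341. 277.] area 348.5 D 65 pos [ 0.3185 -0.1633  0.05  ] side px [252. 264.] R 0.358
green [307.8 266.3] area 337.5 D 62 pos [ 0.3504 -0.0689  0.05  ] side px [247. 238.] R 0.357
green [273.  266.7] area 331.0 D 63 pos [0.3511 0.0305 0.05  ] side px [230. 217.] R 0.352
green [349.7 215.7] area 336.5 D 64 pos [ 0.4935 -0.1925  0.05  ] side px [327. 249.] R 0.53
yellow [121.4 199.4] area 663.5 D 90 pos [0.5496 0.459  0.064 ] side px [233. 137.] R 0.716
[[ 0.231 -0.001 -0.973]
 [ 0.973 -0.001  0.231]
 [-0.002 -1.     0.   ]]
```

View pics/crop.png

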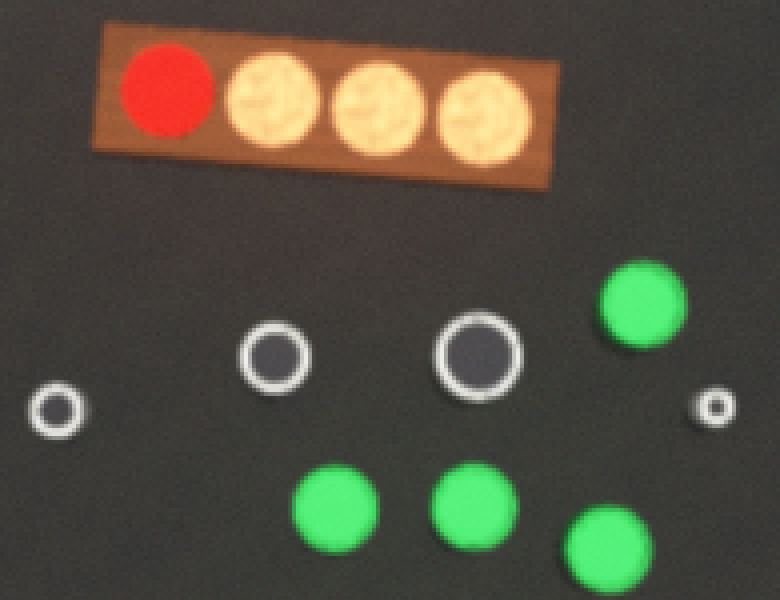

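Candidates are the four steel rings at (368,242), (204,242), (258,229) and (309,229), and the four green look-alikes, which I leave out. The close crop confirms the ring widths of about 24, 36, 48 and 60 mm in that order, read as 30/42/53/65 with blur. Pad spacing comes out at 77.6 mm against 78, and the side-view projections agree.

The row's azimuth is 84°, so I'll set the jaws across the row at −6°. I'll use that same yaw for every pick and place, since it clears the green ones.

```bash
cat > d.py <<'E'
import sys
from h import *
from scipy.spatial.transform import Rotation as R
P=dict(d24=(.4185,-.2465),d36=(.4243,.2285),d48=(.4595,.0712),d60=(.458,-.0752),p24=(.6584,.1484),p36=(.6506,.0708),p48=(.642,-.0066),p60=(.6339,-.0836))
s=get_state();M=R.from_quat(s["tcp_rot"]).as_matrix()
print("t",round(s["time"],2),"tcp",s["eef_pos"].round(4),"yaw",np.degrees(np.arctan2(M[1,0],M[0,0])).round(1),"tilt",np.degrees(np.arccos(-M[2,1])).round(2),"open",round(s["opening"],3),"F",s["contact_force"].round(1))
if len(sys.argv)>1: print("tool mm",(1000*M.T@(np.r_[P[sys.argv[1]],float(sys.argv[2])]-s["eef_pos"])).round(1))
E
python3 -m inch '[{"ay":0.12},{"ay":0.12},{"ay":0.12},{"ay":0.12},{"ay":0.12}]' 40
python3 -m inch '[{"ay":0.12},{"ay":0.12},{"ay":0.12},{"ay":0.12},{"ay":0.12}]'
python3 -m inch '[{"ay":0.12},{"ay":0.12},{},{}]'
python3 d.py d36 0.14
```

```text
t 0.2 tcp [0.1555 0.6564 0.2414] yaw 76.7 tilt 0.09 open 0.998 F [ 0.1 -0.1 -0.4]
tool mm [-354.2  101.9 -360.3]validation failed for argument at $[0]...
validation failed for argument at $[0]...
validation failed for argument at $[0]...
```

```bash

python3 -m inch '[{"ax":0,"ay":0.12,"az":0,"x":0,"y":0,"z":0,"hand":-1},{"ax":0,"ay":0.12,"az":0,"x":0,"y":0,"z":0,"hand":-1},{"ax":0,"ay":0.12,"az":0,"x":0,"y":0,"z":0,"hand":-1},{"ax":0,"ay":0.12,"az":0,"x":0,"y":0,"z":0,"hand":-1},{"ax":0,"ay":0.12,"az":0,"x":0,"y":0,"z":0,"hand":-1}]' 40
python3 d.py d36 0.14
```

```text
time: 0.62
eef_pos: [0.1556, 0.6566, 0.2419]
tcp_rot: [0.66, 0.253, -0.253, -0.66]
contact_force: [0.5, -0.2, 0.2]
opening: 0.999
t 0.62 tcp [0.1556 0.6566 0.2419] yaw 41.9 tilt 0.04 open 0.999 F [ 0.5 -0.2  0.2]
tool mm [ -86.2  102.1 -498. ]
```

```bash

python3 -m inch '[{"ax":0,"ay":0.12,"az":0,"x":0,"y":0,"z":0,"hand":-1},{"ax":0,"ay":0.12,"az":0,"x":0,"y":0,"z":0,"hand":-1},{"ax":0,"ay":0.12,"az":0,"x":0,"y":0,"z":0,"hand":-1},{"ax":0,"ay":0.12,"az":0,"x":0,"y":0,"z":0,"hand":-1},{"ax":0,"ay":0.12,"az":0,"x":0,"y":0,"z":0,"hand":-1}]' >/dev/null
python3 -m inch '[{"ax":0,"ay":0.12,"az":0,"x":0,"y":0,"z":0,"hand":-1},{"ax":0,"ay":0.117,"az":0,"x":0,"y":0,"z":0,"hand":-1},{"ax":0,"ay":0,"az":0,"x":0,"y":0,"z":0,"hand":-1},{"ax":0,"ay":0,"az":0,"x":0,"y":0,"z":0,"hand":-1}]' >/dev/null
python3 d.py d36 0.14
```

```text
t 1.37 tcp [0.1556 0.6567 0.242 ] yaw -5.5 tilt 0.03 open 0.997 F [-0.5 -0.2  0.8]
tool mm [ 308.5  102.2 -400.4]
```

```bash

python3 -m inch '[{"ax":0,"ay":0,"az":0,"x":20.6,"y":6.8,"z":-26.7,"hand":-1},{"ax":0,"ay":0,"az":0,"x":20.6,"y":6.8,"z":-26.7,"hand":-1},{"ax":0,"ay":0,"az":0,"x":20.6,"y":6.8,"z":-26.7,"hand":-1},{"ax":0,"ay":0,"az":0,"x":20.6,"y":6.8,"z":-26.7,"hand":-1},{"ax":0,"ay":0,"az":0,"x":20.6,"y":6.8,"z":-26.7,"hand":-1}]' >/dev/null
python3 -m inch '[{"ax":0,"ay":0,"az":0,"x":20.6,"y":6.8,"z":-26.7,"hand":-1},{"ax":0,"ay":0,"az":0,"x":20.6,"y":6.8,"z":-26.7,"hand":-1},{"ax":0,"ay":0,"az":0,"x":20.6,"y":6.8,"z":-26.7,"hand":-1},{"ax":0,"ay":0,"az":0,"x":20.6,"y":6.8,"z":-26.7,"hand":-1},{"ax":0,"ay":0,"az":0,"x":20.6,"y":6.8,"z":-26.7,"hand":-1}]' >/dev/null
python3 -m inch '[{"ax":0,"ay":0,"az":0,"x":20.6,"y":6.8,"z":-26.7,"hand":-1},{"ax":0,"ay":0,"az":0,"x":20.6,"y":6.8,"z":-26.7,"hand":-1},{"ax":0,"ay":0,"az":0,"x":20.6,"y":6.8,"z":-26.7,"hand":-1},{"ax":0,"ay":0,"az":0,"x":20.6,"y":6.8,"z":-26.7,"hand":-1},{"ax":0,"ay":0,"az":0,"x":20.6,"y":6.8,"z":-26.7,"hand":-1}]' >/dev/null
python3 -m inch '[{"ax":0,"ay":0,"az":0,"x":0,"y":0,"z":0,"hand":-1},{"ax":0,"ay":0,"az":0,"x":0,"y":0,"z":0,"hand":-1}]' >/dev/null
python3 d.py d36 0.018
```

```text
t 2.78 tcp [0.4241 0.2264 0.1401] yaw -5.8 tilt 0.05 open 1.0 F [-0.1 -0.1 -0.2]
tool mm [1.000e-01 1.221e+02 2.100e+00]
```

```bash

python3 -m inch '[{"ax":0,"ay":0,"az":0,"x":0,"y":20,"z":1,"hand":-1},{"ax":0,"ay":0,"az":0,"x":0,"y":30,"z":1,"hand":-1},{"ax":0,"ay":0,"az":0,"x":0,"y":20,"z":0,"hand":-1},{"ax":0,"ay":0,"az":0,"x":0,"y":0,"z":0,"hand":-1}]' >/dev/null
python3 d.py d36 0.018
python3 - <<'E'
from h import *
c=read_camera("side");a=c["img"][120:240,160:320,::-1];t=read_camera("top");b=t["img"][180:300,140:300,::-1]
cv2.imwrite("pics/a1.png",cv2.resize(np.hstack([a,b]),None,fx=2.5,fy=2.5,interpolation=cv2.INTER_CUBIC))
E
```

```text
t 3.12 tcp [0.4199 0.2298 0.0664] yaw -5.5 tilt 0.5 open 1.001 F [-0.9 -0.2 -1.1]
tool mm [ 4.9 48.4 -0.7]
```

View pics/a1.png

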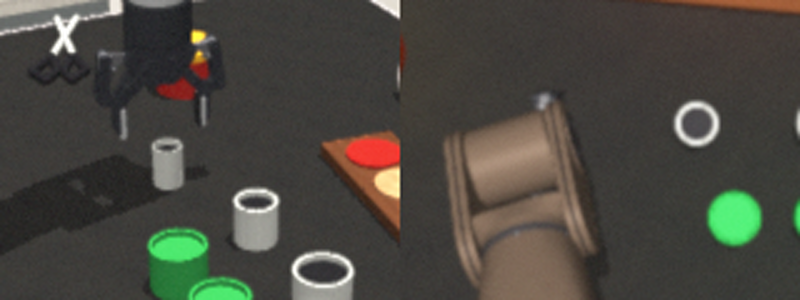

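The crop shows the open jaws straddling the 36 mm die, with the tips at (122,135) and (204,122) and the die top at (168,145). I'll go down and grip.

```bash

python3 -m inch '[{"ax":0,"ay":0,"az":0,"x":0,"y":0,"z":0,"hand":-1},{"ax":0,"ay":0,"az":0,"x":0,"y":0,"z":0,"hand":-1}]' >/dev/null
python3 d.py d36 0.018
python3 -m inch '[{"ax":0,"ay":0,"az":0,"x":0,"y":20,"z":0,"hand":-1},{"ax":0,"ay":0,"az":0,"x":0,"y":20,"z":0,"hand":-1},{"ax":0,"ay":0,"az":0,"x":0,"y":9,"z":0,"hand":-1},{"ax":0,"ay":0,"az":0,"x":0,"y":0,"z":0,"hand":-1},{"ax":0,"ay":0,"az":0,"x":0,"y":0,"z":0,"hand":-1}]' >/dev/null
python3 d.py d36 0.018
```

```text
t 3.38 tcp [0.425  0.2306 0.0723] yaw -5.6 tilt 0.21 open 1.0 F [0.8 0.  0.8]
tool mm [-0.7 54.3 -2.2]
t 3.8 tcp [0.4241 0.2299 0.0219] yaw -5.7 tilt 0.02 open 0.998 F [-0.4  0.3  0.3]
tool mm [ 0.3  3.9 -1.3]
```

```bash

python3 -m inch '[{"ax":0,"ay":0,"az":0,"x":0,"y":2,"z":0,"hand":1},{"ax":0,"ay":0,"az":0,"x":0,"y":0,"z":0,"hand":1},{"ax":0,"ay":0,"az":0,"x":0,"y":0,"z":0,"hand":1},{"ax":0,"ay":0,"az":0,"x":0,"y":0,"z":0,"hand":1},{"ax":0,"ay":0,"az":0,"x":0,"y":0,"z":0,"hand":1}]' 60 >/dev/null
python3 d.py d36 0.018
python3 -m inch '[{"ax":0,"ay":0,"az":0,"x":0,"y":0,"z":0,"hand":1},{"ax":0,"ay":0,"az":0,"x":0,"y":0,"z":0,"hand":1},{"ax":0,"ay":0,"az":0,"x":0,"y":0,"z":0,"hand":1},{"ax":0,"ay":0,"az":0,"x":0,"y":0,"z":0,"hand":1}]' >/dev/null
python3 d.py d36 0.018

```

```text
t 4.22 tcp [0.424  0.2299 0.0201] yaw -5.7 tilt 0.01 open 0.411 F [-2.2  0.4  3.8]
tool mm [ 0.4  2.1 -1.3]
t 4.55 tcp [0.4241 0.2299 0.0202] yaw -5.7 tilt 0.01 open 0.409 F [-2.6  0.   5.9]
tool mm [ 0.4  2.2 -1.4]
```

```bash

python3 -m inch '[{"ax":0,"ay":0,"az":0,"x":0,"y":-10,"z":0,"hand":1},{"ax":0,"ay":0,"az":0,"x":0,"y":-30,"z":0,"hand":1},{"ax":0,"ay":0,"az":0,"x":0,"y":-40,"z":0,"hand":1},{"ax":0,"ay":0,"az":0,"x":0,"y":-30,"z":0,"hand":1},{"ax":0,"ay":0,"az":0,"x":0,"y":-10,"z":0,"hand":1}]' >/dev/null
python3 -m inch '[{"ax":0,"ay":0,"az":0,"x":0,"y":0,"z":0,"hand":1},{"ax":0,"ay":0,"az":0,"x":0,"y":0,"z":0,"hand":1}]' >/dev/null
python3 d.py p36 0.14

```

```text
t 5.13 tcp [0.4234 0.2296 0.1389] yaw -5.7 tilt 0.0 open 0.408 F [-0.5  0.5 -1.3]
tool mm [ 241.8   -1.1 -135.5]
```

```bash

python3 -m inch '[{"ax":0,"ay":0,"az":0,"x":12,"y":0,"z":-7,"hand":1},{"ax":0,"ay":0,"az":0,"x":26,"y":0,"z":-15,"hand":1},{"ax":0,"ay":0,"az":0,"x":30,"y":0,"z":-17,"hand":1},{"ax":0,"ay":0,"az":0,"x":32,"y":0,"z":-18,"hand":1},{"ax":0,"ay":0,"az":0,"x":32,"y":0,"z":-18,"hand":1}]' >/dev/null
python3 -m inch '[{"ax":0,"ay":0,"az":0,"x":32,"y":0,"z":-18,"hand":1},{"ax":0,"ay":0,"az":0,"x":32,"y":0,"z":-18,"hand":1},{"ax":0,"ay":0,"az":0,"x":28,"y":0,"z":-15,"hand":1},{"ax":0,"ay":0,"az":0,"x":18,"y":0,"z":-9,"hand":1}]' >/dev/null
python3 -m inch '[{"ax":0,"ay":0,"az":0,"x":0,"y":0,"z":0,"hand":1},{"ax":0,"ay":0,"az":0,"x":0,"y":0,"z":0,"hand":1},{"ax":0,"ay":0,"az":0,"x":0,"y":0,"z":0,"hand":1}]' >/dev/null
python3 d.py p36 0.042
python3 - <<'E'
from h import *
c=read_camera("side");a=c["img"][100:250,220:400,::-1]
cv2.imwrite("pics/a2.png",cv2.resize(a,None,fx=3,fy=3,interpolation=cv2.INTER_CUBIC))
E
```

```text
t 6.13 tcp [0.6496 0.0714 0.1364] yaw -5.7 tilt 0.3 open 0.411 F [ 0.4  0.3 -1.8]
tool mm [ 1.5 94.4 -0.5]
```

View pics/a2.png

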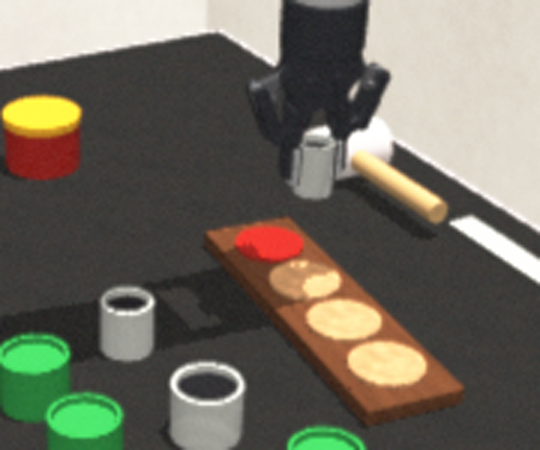

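The picture shows the die held upright in the jaws at (315,165), above the second pad at (305,278). I'll lower it.

```bash

python3 -m inch '[{"ax":0,"ay":0,"az":0,"x":0,"y":10,"z":0,"hand":1},{"ax":0,"ay":0,"az":0,"x":0,"y":25,"z":0,"hand":1},{"ax":0,"ay":0,"az":0,"x":0,"y":25,"z":0,"hand":1},{"ax":0,"ay":0,"az":0,"x":0,"y":20,"z":0,"hand":1},{"ax":0,"ay":0,"az":0,"x":0,"y":8,"z":0,"hand":1}]' >/dev/null
python3 -m inch '[{"ax":0,"ay":0,"az":0,"x":0,"y":0,"z":0,"hand":1},{"ax":0,"ay":0,"az":0,"x":0,"y":0,"z":0,"hand":1},{"ax":0,"ay":0,"az":0,"x":0,"y":0,"z":0,"hand":1},{"ax":0,"ay":0,"az":0,"x":0,"y":0,"z":0,"hand":1}]' >/dev/null
python3 d.py p36 0.042

```

```text
t 6.93 tcp [0.6527 0.0715 0.0535] yaw -5.7 tilt 0.22 open 0.409 F [ 1.2  0.7 -0.3]
tool mm [-2.  11.5 -0.9]
```

```bash

python3 -m inch '[{"ax":0,"ay":0,"az":0,"x":-1,"y":4,"z":0,"hand":1},{"ax":0,"ay":0,"az":0,"x":-1,"y":4,"z":0,"hand":1},{"ax":0,"ay":0,"az":0,"x":0,"y":0,"z":0,"hand":1},{"ax":0,"ay":0,"az":0,"x":0,"y":0,"z":0,"hand":1},{"ax":0,"ay":0,"az":0,"x":0,"y":0,"z":0,"hand":1}]' >/dev/null
python3 d.py p36 0.042
python3 -m inch '[{"ax":0,"ay":0,"az":0,"x":0,"y":0,"z":0,"hand":1},{"ax":0,"ay":0,"az":0,"x":0,"y":0,"z":0,"hand":1},{"ax":0,"ay":0,"az":0,"x":0,"y":0,"z":0,"hand":1}]' >/dev/null
python3 d.py p36 0.042

```

```text
t 7.35 tcp [0.6492 0.0716 0.0432] yaw -5.7 tilt 0.01 open 0.406 F [ 0.1  0.4 -1.5]
tool mm [ 1.5  1.2 -0.7]
t 7.6 tcp [0.6494 0.0716 0.0434] yaw -5.7 tilt 0.01 open 0.411 F [ 0.2  0.5 -0.7]
tool mm [ 1.3  1.4 -0.7]
```

Next I make contact and release, opening gently and then going up.

```bash

python3 -m inch '[{"ax":0,"ay":0,"az":0,"x":1,"y":1,"z":0,"hand":1},{"ax":0,"ay":0,"az":0,"x":0,"y":0,"z":0,"hand":1},{"ax":0,"ay":0,"az":0,"x":0,"y":0,"z":0,"hand":1}]' 
python3 -m inch '[{"ax":0,"ay":0,"az":0,"x":0,"y":0,"z":0,"hand":-1},{"ax":0,"ay":0,"az":0,"x":0,"y":0,"z":0,"hand":-1},{"ax":0,"ay":0,"az":0,"x":0,"y":0,"z":0,"hand":-1},{"ax":0,"ay":0,"az":0,"x":0,"y":0,"z":0,"hand":-1},{"ax":0,"ay":0,"az":0,"x":0,"y":0,"z":0,"hand":-1}]' >/dev/null
python3 d.py p36 0.042
python3 -m inch '[{"ax":0,"ay":0,"az":0,"x":0,"y":-15,"z":0,"hand":-1},{"ax":0,"ay":0,"az":0,"x":0,"y":-25,"z":0,"hand":-1},{"ax":0,"ay":0,"az":0,"x":0,"y":-35,"z":0,"hand":-1},{"ax":0,"ay":0,"az":0,"x":0,"y":-25,"z":0,"hand":-1},{"ax":0,"ay":0,"az":0,"x":0,"y":0,"z":0,"hand":-1}]' >/dev/null
python3 d.py d48 0.14

```

```text
time: 7.85
eef_pos: [0.6503, 0.0715, 0.0423]
tcp_rot: [0.706, -0.035, 0.035, -0.706]
contact_force: [-0.0, -0.1, -0.8]
opening: 0.41
t 8.27 tcp [0.6504 0.0715 0.0426] yaw -5.7 tilt 0.02 open 0.998 F [ 0.5 -0.5 -0.4]
tool mm [ 0.2  0.6 -0.7]
t 8.68 tcp [0.6547 0.0715 0.1516] yaw -5.7 tilt 0.82 open 0.996 F [ 1.2 -0.   1.5]
tool mm [-194.4    8.9  -19.5]
```

```bash

python3 -m inch '[{"ax":0,"ay":0,"az":0,"x":-15,"y":0,"z":-2,"hand":-1},{"ax":0,"ay":0,"az":0,"x":-30,"y":0,"z":-3,"hand":-1},{"ax":0,"ay":0,"az":0,"x":-35,"y":0,"z":-4,"hand":-1},{"ax":0,"ay":0,"az":0,"x":-35,"y":0,"z":-4,"hand":-1},{"ax":0,"ay":0,"az":0,"x":-35,"y":0,"z":-3,"hand":-1}]' >/dev/null
python3 -m inch '[{"ax":0,"ay":0,"az":0,"x":-28,"y":0,"z":-2,"hand":-1},{"ax":0,"ay":0,"az":0,"x":-12,"y":0,"z":-1,"hand":-1},{"ax":0,"ay":0,"az":0,"x":0,"y":0,"z":0,"hand":-1},{"ax":0,"ay":0,"az":0,"x":0,"y":0,"z":0,"hand":-1},{"ax":0,"ay":0,"az":0,"x":0,"y":0,"z":0,"hand":-1}]' >/dev/null
python3 d.py d48 0.02
python3 - <<'E'
from h import *
c=read_camera("side");a=c["img"][100:250,220:400,::-1]
cv2.imwrite("pics/a3.png",cv2.resize(a,None,fx=3,fy=3,interpolation=cv2.INTER_CUBIC))
E
```

```text
t 9.52 tcp [0.4606 0.0713 0.1432] yaw -5.7 tilt 0.13 open 1.005 F [1.3 0.  0.1]
tool mm [ -1.4 123.2  -0.2]
```

View pics/a3.png

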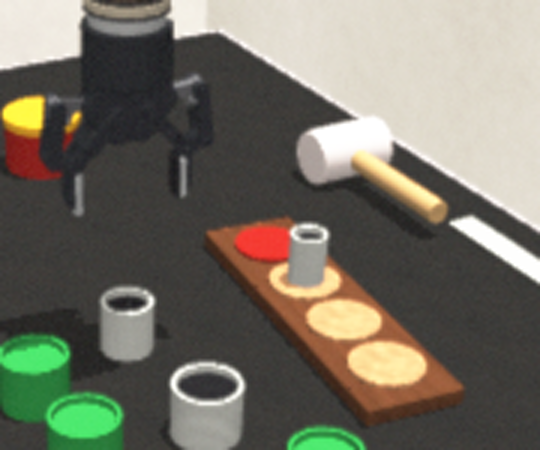

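The picture shows the 36 mm die upright and centred on its pad, with its base at (307,277). The open jaws are above the 48 mm die at (127,325), so I'll descend.

```bash

python3 -m inch '[{"ax":0,"ay":0,"az":0,"x":0,"y":15,"z":0,"hand":-1},{"ax":0,"ay":0,"az":0,"x":0,"y":30,"z":0,"hand":-1},{"ax":0,"ay":0,"az":0,"x":0,"y":25,"z":0,"hand":-1},{"ax":0,"ay":0,"az":0,"x":0,"y":10,"z":0,"hand":-1}]' >/dev/null
python3 -m inch '[{"ax":0,"ay":0,"az":0,"x":0,"y":0,"z":0,"hand":-1},{"ax":0,"ay":0,"az":0,"x":0,"y":0,"z":0,"hand":-1},{"ax":0,"ay":0,"az":0,"x":0,"y":0,"z":0,"hand":-1},{"ax":0,"ay":0,"az":0,"x":0,"y":0,"z":0,"hand":-1}]' >/dev/null
python3 d.py d48 0.02
python3 -m inch '[{"ax":0,"ay":0,"az":0,"x":0,"y":15,"z":0,"hand":-1},{"ax":0,"ay":0,"az":0,"x":0,"y":15,"z":0,"hand":-1},{"ax":0,"ay":0,"az":0,"x":0,"y":8,"z":0,"hand":-1},{"ax":0,"ay":0,"az":0,"x":0,"y":0,"z":0,"hand":-1},{"ax":0,"ay":0,"az":0,"x":0,"y":0,"z":0,"hand":-1}]' >/dev/null
python3 -m inch '[{"ax":0,"ay":0,"az":0,"x":0,"y":0,"z":0,"hand":-1},{"ax":0,"ay":0,"az":0,"x":0,"y":0,"z":0,"hand":-1}]' >/dev/null
python3 d.py d48 0.02

```

```text
t 10.23 tcp [0.461  0.0713 0.064 ] yaw -5.7 tilt 0.2 open 0.998 F [-0.5  0.1 -0.7]
tool mm [-1.6 44.  -0.3]
t 10.82 tcp [0.4603 0.0714 0.0254] yaw -5.7 tilt 0.13 open 0.996 F [-0.7  0.6  0.1]
tool mm [-0.8  5.4 -0.2]
```

```bash

python3 -m inch '[{"ax":0,"ay":0,"az":0,"x":-0.5,"y":6,"z":0,"hand":-1},{"ax":0,"ay":0,"az":0,"x":0,"y":0,"z":0,"hand":-1},{"ax":0,"ay":0,"az":0,"x":0,"y":0,"z":0,"hand":1},{"ax":0,"ay":0,"az":0,"x":0,"y":0,"z":0,"hand":1},{"ax":0,"ay":0,"az":0,"x":0,"y":0,"z":0,"hand":1}]' 70 >/dev/null
python3 -m inch '[{"ax":0,"ay":0,"az":0,"x":0,"y":0,"z":0,"hand":1},{"ax":0,"ay":0,"az":0,"x":0,"y":0,"z":0,"hand":1},{"ax":0,"ay":0,"az":0,"x":0,"y":0,"z":0,"hand":1},{"ax":0,"ay":0,"az":0,"x":0,"y":0,"z":0,"hand":1},{"ax":0,"ay":0,"az":0,"x":0,"y":0,"z":0,"hand":1}]' >/dev/null
python3 d.py d48 0.02
python3 -m inch '[{"ax":0,"ay":0,"az":0,"x":0,"y":-10,"z":0,"hand":1},{"ax":0,"ay":0,"az":0,"x":0,"y":-30,"z":0,"hand":1},{"ax":0,"ay":0,"az":0,"x":0,"y":-40,"z":0,"hand":1},{"ax":0,"ay":0,"az":0,"x":0,"y":-30,"z":0,"hand":1},{"ax":0,"ay":0,"az":0,"x":0,"y":-10,"z":0,"hand":1}]' >/dev/null
python3 -m inch '[{"ax":0,"ay":0,"az":0,"x":0,"y":0,"z":0,"hand":1},{"ax":0,"ay":0,"az":0,"x":0,"y":0,"z":0,"hand":1},{"ax":0,"ay":0,"az":0,"x":0,"y":0,"z":0,"hand":1}]' >/dev/null
python3 d.py p48 0.14

```

```text
t 11.65 tcp [0.4594 0.0714 0.0187] yaw -5.7 tilt 0.07 open 0.546 F [ 0.3 -0.1  3.1]
tool mm [ 0.1 -1.3 -0.2]
t 12.32 tcp [0.4567 0.0716 0.1356] yaw -5.7 tilt 0.31 open 0.551 F [-0.4  0.5 -1.5]
tool mm [192.1  -5.5 -59.4]
```

```bash

python3 -m inch '[{"ax":0,"ay":0,"az":0,"x":12,"y":0,"z":-4,"hand":1},{"ax":0,"ay":0,"az":0,"x":28,"y":0,"z":-9,"hand":1},{"ax":0,"ay":0,"az":0,"x":32,"y":0,"z":-10,"hand":1},{"ax":0,"ay":0,"az":0,"x":34,"y":0,"z":-10,"hand":1},{"ax":0,"ay":0,"az":0,"x":34,"y":0,"z":-10,"hand":1}]' >/dev/null
python3 -m inch '[{"ax":0,"ay":0,"az":0,"x":30,"y":0,"z":-9,"hand":1},{"ax":0,"ay":0,"az":0,"x":20,"y":0,"z":-7,"hand":1},{"ax":0,"ay":0,"az":0,"x":0,"y":0,"z":0,"hand":1},{"ax":0,"ay":0,"az":0,"x":0,"y":0,"z":0,"hand":1},{"ax":0,"ay":0,"az":0,"x":0,"y":0,"z":0,"hand":1}]' >/dev/null
python3 -m inch '[{"ax":0,"ay":0,"az":0,"x":0,"y":10,"z":0,"hand":1},{"ax":0,"ay":0,"az":0,"x":0,"y":25,"z":0,"hand":1},{"ax":0,"ay":0,"az":0,"x":0,"y":25,"z":0,"hand":1},{"ax":0,"ay":0,"az":0,"x":0,"y":15,"z":0,"hand":1},{"ax":0,"ay":0,"az":0,"x":0,"y":5,"z":0,"hand":1}]' >/dev/null
python3 -m inch '[{"ax":0,"ay":0,"az":0,"x":0,"y":0,"z":0,"hand":1},{"ax":0,"ay":0,"az":0,"x":0,"y":0,"z":0,"hand":1},{"ax":0,"ay":0,"az":0,"x":0,"y":0,"z":0,"hand":1},{"ax":0,"ay":0,"az":0,"x":0,"y":0,"z":0,"hand":1},{"ax":0,"ay":0,"az":0,"x":0,"y":0,"z":0,"hand":1}]' >/dev/null
python3 d.py p48 0.041

```

```text
t 13.98 tcp [ 0.6431 -0.0062  0.06  ] yaw -5.7 tilt 0.16 open 0.546 F [-0.6 -0.  -3.5]
tool mm [-1.1 19.  -0.5]
```

```bash

python3 -m inch '[{"ax":0,"ay":0,"az":0,"x":-1,"y":8,"z":0,"hand":1},{"ax":0,"ay":0,"az":0,"x":0,"y":6,"z":0,"hand":1},{"ax":0,"ay":0,"az":0,"x":0,"y":3,"z":0,"hand":1},{"ax":0,"ay":0,"az":0,"x":0,"y":0,"z":0,"hand":1},{"ax":0,"ay":0,"az":0,"x":0,"y":0,"z":0,"hand":1}]' >/dev/null
python3 -m inch '[{"ax":0,"ay":0,"az":0,"x":0,"y":0,"z":0,"hand":1},{"ax":0,"ay":0,"az":0,"x":0,"y":0,"z":0,"hand":1},{"ax":0,"ay":0,"az":0,"x":0,"y":0,"z":0,"hand":1},{"ax":0,"ay":0,"az":0,"x":0,"y":0,"z":0,"hand":1},{"ax":0,"ay":0,"az":0,"x":0,"y":0,"z":0,"hand":1}]' >/dev/null
python3 d.py p48 0.041

```

```text
t 14.82 tcp [ 0.641  -0.0059  0.0412] yaw -5.7 tilt 0.01 open 0.547 F [-0.2  0.7 -2.5]
tool mm [ 1.1  0.2 -0.6]
```

```bash

python3 -m inch '[{"ax":0,"ay":0,"az":0,"x":0.5,"y":0.7,"z":0,"hand":1},{"ax":0,"ay":0,"az":0,"x":0,"y":0,"z":0,"hand":1},{"ax":0,"ay":0,"az":0,"x":0,"y":0,"z":0,"hand":1}]' 
python3 -m inch '[{"ax":0,"ay":0,"az":0,"x":0,"y":0,"z":0,"hand":-1},{"ax":0,"ay":0,"az":0,"x":0,"y":0,"z":0,"hand":-1},{"ax":0,"ay":0,"az":0,"x":0,"y":0,"z":0,"hand":-1},{"ax":0,"ay":0,"az":0,"x":0,"y":0,"z":0,"hand":-1},{"ax":0,"ay":0,"az":0,"x":0,"y":0,"z":0,"hand":-1}]' >/dev/null
python3 d.py d60 0.14
python3 -m inch '[{"ax":0,"ay":0,"az":0,"x":0,"y":-15,"z":0,"hand":-1},{"ax":0,"ay":0,"az":0,"x":0,"y":-25,"z":0,"hand":-1},{"ax":0,"ay":0,"az":0,"x":0,"y":-30,"z":0,"hand":-1},{"ax":0,"ay":0,"az":0,"x":0,"y":-20,"z":0,"hand":-1},{"ax":0,"ay":0,"az":0,"x":0,"y":-9,"z":0,"hand":-1}]' >/dev/null
python3 d.py d60 0.14

```

```text
time: 15.07
eef_pos: [0.6417, -0.006, 0.0408]
tcp_rot: [0.706, -0.035, 0.035, -0.706]
contact_force: [-0.1, 0.3, -1.6]
opening: 0.546
t 15.48 tcp [ 0.6418 -0.006   0.0409] yaw -5.7 tilt 0.04 open 1.002 F [-0.9 -0.2 -0. ]
tool mm [-176.   -99.2  -87. ]
t 15.9 tcp [ 0.6439 -0.0063  0.1453] yaw -5.7 tilt 0.45 open 1.001 F [-0.2 -0.1  0.2]
tool mm [-178.3    3.9  -86.9]
```

```bash

python3 -m inch '[{"ax":0,"ay":0,"az":0,"x":-14,"y":0,"z":-7,"hand":-1},{"ax":0,"ay":0,"az":0,"x":-26,"y":0,"z":-13,"hand":-1},{"ax":0,"ay":0,"az":0,"x":-32,"y":0,"z":-16,"hand":-1},{"ax":0,"ay":0,"az":0,"x":-34,"y":0,"z":-17,"hand":-1},{"ax":0,"ay":0,"az":0,"x":-34,"y":0,"z":-17,"hand":-1}]' >/dev/null
python3 -m inch '[{"ax":0,"ay":0,"az":0,"x":-26,"y":0,"z":-12,"hand":-1},{"ax":0,"ay":0,"az":0,"x":-10,"y":0,"z":-5,"hand":-1},{"ax":0,"ay":0,"az":0,"x":0,"y":0,"z":0,"hand":-1},{"ax":0,"ay":0,"az":0,"x":0,"y":0,"z":0,"hand":-1},{"ax":0,"ay":0,"az":0,"x":0,"y":0,"z":0,"hand":-1}]' >/dev/null
python3 -m inch '[{"ax":0,"ay":0,"az":0,"x":0,"y":15,"z":0,"hand":-1},{"ax":0,"ay":0,"az":0,"x":0,"y":25,"z":0,"hand":-1},{"ax":0,"ay":0,"az":0,"x":0,"y":20,"z":0,"hand":-1},{"ax":0,"ay":0,"az":0,"x":0,"y":10,"z":0,"hand":-1}]' >/dev/null
python3 -m inch '[{"ax":0,"ay":0,"az":0,"x":0,"y":0,"z":0,"hand":-1},{"ax":0,"ay":0,"az":0,"x":0,"y":0,"z":0,"hand":-1},{"ax":0,"ay":0,"az":0,"x":0,"y":0,"z":0,"hand":-1},{"ax":0,"ay":0,"az":0,"x":0,"y":0,"z":0,"hand":-1},{"ax":0,"ay":0,"az":0,"x":0,"y":0,"z":0,"hand":-1}]' >/dev/null
python3 d.py d60 0.02
python3 - <<'E'
from h import *
c=read_camera("side");a=c["img"][130:280,220:400,::-1]
cv2.imwrite("pics/a4.png",cv2.resize(a,None,fx=3,fy=3,interpolation=cv2.INTER_CUBIC))
E
```

```text
t 17.48 tcp [ 0.4588 -0.0755  0.0709] yaw -5.7 tilt 0.14 open 0.997 F [ 0.3 -1.   0.4]
tool mm [-1.  50.9  0.2]
```

View pics/a4.png

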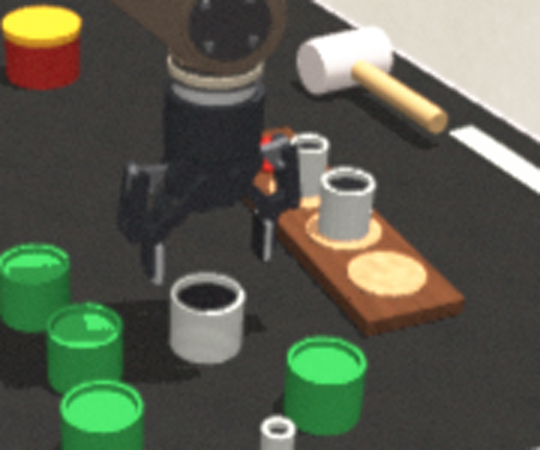

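The picture shows the 48 mm die upright on the third pad at (345,225). The jaw tips at (155,280) and (262,255) are centred over the 60 mm die at (207,293).

```bash

python3 -m inch '[{"ax":0,"ay":0,"az":0,"x":-0.5,"y":12,"z":0,"hand":-1},{"ax":0,"ay":0,"az":0,"x":0,"y":15,"z":0,"hand":-1},{"ax":0,"ay":0,"az":0,"x":0,"y":13,"z":0,"hand":-1},{"ax":0,"ay":0,"az":0,"x":0,"y":8,"z":0,"hand":-1},{"ax":0,"ay":0,"az":0,"x":0,"y":3,"z":0,"hand":-1}]' 
python3 -m inch '[{"ax":0,"ay":0,"az":0,"x":0,"y":0,"z":0,"hand":-1},{"ax":0,"ay":0,"az":0,"x":0,"y":0,"z":0,"hand":-1},{"ax":0,"ay":0,"az":0,"x":0,"y":0,"z":0,"hand":-1},{"ax":0,"ay":0,"az":0,"x":0,"y":0,"z":0,"hand":-1}]' >/dev/null
python3 d.py d60 0.02

```

```text
time: 17.95
eef_pos: [0.4567, -0.0749, 0.0178]
tcp_rot: [-0.706, 0.036, -0.034, 0.706]
contact_force: [0.1, -0.4, 0.9]
opening: 1.002
t 18.28 tcp [ 0.458  -0.0753  0.0194] yaw -5.7 tilt 0.1 open 1.001 F [-0.5 -0.5 -0. ]
tool mm [-0.  -0.6  0.2]
```

```bash

python3 -m inch '[{"ax":0,"ay":0,"az":0,"x":0,"y":0,"z":0,"hand":1},{"ax":0,"ay":0,"az":0,"x":0,"y":0,"z":0,"hand":1},{"ax":0,"ay":0,"az":0,"x":0,"y":0,"z":0,"hand":1},{"ax":0,"ay":0,"az":0,"x":0,"y":0,"z":0,"hand":1},{"ax":0,"ay":0,"az":0,"x":0,"y":0,"z":0,"hand":1}]' 80 >/dev/null
python3 -m inch '[{"ax":0,"ay":0,"az":0,"x":0,"y":0,"z":0,"hand":1},{"ax":0,"ay":0,"az":0,"x":0,"y":0,"z":0,"hand":1},{"ax":0,"ay":0,"az":0,"x":0,"y":0,"z":0,"hand":1}]' >/dev/null
python3 d.py d60 0.02
python3 -m inch '[{"ax":0,"ay":0,"az":0,"x":0,"y":-10,"z":0,"hand":1},{"ax":0,"ay":0,"az":0,"x":0,"y":-30,"z":0,"hand":1},{"ax":0,"ay":0,"az":0,"x":0,"y":-40,"z":0,"hand":1},{"ax":0,"ay":0,"az":0,"x":0,"y":-30,"z":0,"hand":1},{"ax":0,"ay":0,"az":0,"x":0,"y":-10,"z":0,"hand":1}]' >/dev/null
python3 -m inch '[{"ax":0,"ay":0,"az":0,"x":0,"y":0,"z":0,"hand":1},{"ax":0,"ay":0,"az":0,"x":0,"y":0,"z":0,"hand":1},{"ax":0,"ay":0,"az":0,"x":0,"y":0,"z":0,"hand":1}]' >/dev/null
python3 d.py p60 0.14

```

```text
t 18.95 tcp [ 0.458  -0.0753  0.0195] yaw -5.7 tilt 0.07 open 0.69 F [-1.1  1.2  5. ]
tool mm [-0.  -0.5  0.1]
t 19.62 tcp [ 0.4554 -0.0744  0.1359] yaw -5.7 tilt 0.3 open 0.689 F [-0.9  0.4 -3.3]
tool mm [178.5  -5.    8.5]
```

```bash

python3 -m inch '[{"ax":0,"ay":0,"az":0,"x":12,"y":0,"z":1,"hand":1},{"ax":0,"ay":0,"az":0,"x":26,"y":0,"z":1,"hand":1},{"ax":0,"ay":0,"az":0,"x":32,"y":0,"z":2,"hand":1},{"ax":0,"ay":0,"az":0,"x":32,"y":0,"z":2,"hand":1},{"ax":0,"ay":0,"az":0,"x":32,"y":0,"z":2,"hand":1}]' >/dev/null
python3 -m inch '[{"ax":0,"ay":0,"az":0,"x":28,"y":0,"z":1,"hand":1},{"ax":0,"ay":0,"az":0,"x":14,"y":0,"z":0,"hand":1},{"ax":0,"ay":0,"az":0,"x":0,"y":0,"z":0,"hand":1},{"ax":0,"ay":0,"az":0,"x":0,"y":0,"z":0,"hand":1},{"ax":0,"ay":0,"az":0,"x":0,"y":0,"z":0,"hand":1}]' >/dev/null
python3 -m inch '[{"ax":0,"ay":0,"az":0,"x":0,"y":10,"z":0,"hand":1},{"ax":0,"ay":0,"az":0,"x":0,"y":25,"z":0,"hand":1},{"ax":0,"ay":0,"az":0,"x":0,"y":25,"z":0,"hand":1},{"ax":0,"ay":0,"az":0,"x":0,"y":15,"z":0,"hand":1},{"ax":0,"ay":0,"az":0,"x":0,"y":5,"z":0,"hand":1}]' >/dev/null
python3 -m inch '[{"ax":0,"ay":0,"az":0,"x":0,"y":0,"z":0,"hand":1},{"ax":0,"ay":0,"az":0,"x":0,"y":0,"z":0,"hand":1},{"ax":0,"ay":0,"az":0,"x":0,"y":0,"z":0,"hand":1},{"ax":0,"ay":0,"az":0,"x":0,"y":0,"z":0,"hand":1},{"ax":0,"ay":0,"az":0,"x":0,"y":0,"z":0,"hand":1}]' >/dev/null
python3 d.py p60 0.0415

```

```text
t 21.28 tcp [ 0.6344 -0.0838  0.0603] yaw -5.7 tilt 0.17 open 0.688 F [ 0.5 -0.6 -2.1]
tool mm [-0.6 18.8  0.2]
```

```bash

python3 -m inch '[{"ax":0,"ay":0,"az":0,"x":0,"y":8,"z":0,"hand":1},{"ax":0,"ay":0,"az":0,"x":0,"y":6,"z":0,"hand":1},{"ax":0,"ay":0,"az":0,"x":0,"y":3,"z":0,"hand":1},{"ax":0,"ay":0,"az":0,"x":0,"y":0,"z":0,"hand":1},{"ax":0,"ay":0,"az":0,"x":0,"y":0,"z":0,"hand":1}]' >/dev/null
python3 -m inch '[{"ax":0,"ay":0,"az":0,"x":0,"y":0,"z":0,"hand":1},{"ax":0,"ay":0,"az":0,"x":0,"y":0,"z":0,"hand":1},{"ax":0,"ay":0,"az":0,"x":0,"y":0,"z":0,"hand":1},{"ax":0,"ay":0,"az":0,"x":0,"y":0,"z":0,"hand":1},{"ax":0,"ay":0,"az":0,"x":0,"y":0,"z":0,"hand":1}]' >/dev/null
python3 d.py p60 0.0415

```

```text
t 22.12 tcp [ 0.6331 -0.0835  0.0416] yaw -5.7 tilt 0.04 open 0.687 F [-2.9 -0.1  2.6]
tool mm [ 0.8  0.1 -0.1]
```

```bash

python3 -m inch '[{"ax":0,"ay":0,"az":0,"x":0,"y":0,"z":0,"hand":-1},{"ax":0,"ay":0,"az":0,"x":0,"y":0,"z":0,"hand":-1},{"ax":0,"ay":0,"az":0,"x":0,"y":0,"z":0,"hand":-1},{"ax":0,"ay":0,"az":0,"x":0,"y":0,"z":0,"hand":-1},{"ax":0,"ay":0,"az":0,"x":0,"y":0,"z":0,"hand":-1}]' >/dev/null
python3 d.py d24 0.14
python3 -m inch '[{"ax":0,"ay":0,"az":0,"x":0,"y":-15,"z":0,"hand":-1},{"ax":0,"ay":0,"az":0,"x":0,"y":-25,"z":0,"hand":-1},{"ax":0,"ay":0,"az":0,"x":0,"y":-30,"z":0,"hand":-1},{"ax":0,"ay":0,"az":0,"x":0,"y":-20,"z":0,"hand":-1},{"ax":0,"ay":0,"az":0,"x":0,"y":-9,"z":0,"hand":-1}]' >/dev/null
python3 d.py d24 0.14

```

```text
t 22.53 tcp [ 0.6336 -0.0836  0.0417] yaw -5.7 tilt 0.04 open 0.998 F [-0.5 -0.6  0.1]
tool mm [-197.9  -98.4 -183.3]
t 22.95 tcp [ 0.6357 -0.0842  0.1462] yaw -5.7 tilt 0.46 open 0.999 F [0.8 0.1 0.6]
tool mm [-200.2    4.9 -183. ]
```

```bash

python3 -m inch '[{"ax":0,"ay":0,"az":0,"x":-12,"y":0,"z":-11,"hand":-0.2},{"ax":0,"ay":0,"az":0,"x":-22,"y":0,"z":-20,"hand":-0.2},{"ax":0,"ay":0,"az":0,"x":-25,"y":0,"z":-23,"hand":-0.2},{"ax":0,"ay":0,"az":0,"x":-25,"y":0,"z":-23,"hand":-0.2},{"ax":0,"ay":0,"az":0,"x":-25,"y":0,"z":-23,"hand":-0.2}]' >/dev/null
python3 -m inch '[{"ax":0,"ay":0,"az":0,"x":-25,"y":0,"z":-23,"hand":-0.2},{"ax":0,"ay":0,"az":0,"x":-25,"y":0,"z":-23,"hand":-0.2},{"ax":0,"ay":0,"az":0,"x":-22,"y":0,"z":-20,"hand":-0.2},{"ax":0,"ay":0,"az":0,"x":-12,"y":0,"z":-11,"hand":-0.2},{"ax":0,"ay":0,"az":0,"x":-5,"y":0,"z":-6,"hand":-0.2}]' >/dev/null
python3 -m inch '[{"ax":0,"ay":0,"az":0,"x":0,"y":0,"z":0,"hand":-0.2},{"ax":0,"ay":0,"az":0,"x":0,"y":20,"z":0,"hand":-0.2},{"ax":0,"ay":0,"az":0,"x":0,"y":30,"z":0,"hand":-0.2},{"ax":0,"ay":0,"az":0,"x":0,"y":10,"z":0,"hand":-0.2}]' >/dev/null
python3 -m inch '[{"ax":0,"ay":0,"az":0,"x":0,"y":0,"z":0,"hand":-0.2},{"ax":0,"ay":0,"az":0,"x":0,"y":0,"z":0,"hand":-0.2},{"ax":0,"ay":0,"az":0,"x":0,"y":0,"z":0,"hand":-0.2},{"ax":0,"ay":0,"az":0,"x":0,"y":0,"z":0,"hand":-0.2},{"ax":0,"ay":0,"az":0,"x":0,"y":0,"z":0,"hand":-0.2}]' >/dev/null
python3 d.py d24 0.018
python3 - <<'E'
from h import *
c=read_camera("side");a=c["img"][180:330,230:410,::-1];b=read_camera("top")["img"][140:290,290:400,::-1]
cv2.imwrite("pics/a5.png",cv2.resize(np.hstack([a,b]),None,fx=2.7,fy=2.7,interpolation=cv2.INTER_CUBIC))
E
```

```text
t 24.53 tcp [ 0.4192 -0.2467  0.0821] yaw -5.7 tilt 0.16 open 0.603 F [-0.9 -0.2  1.2]
tool mm [-0.8 64.1  0.2]
```

View pics/a5.png

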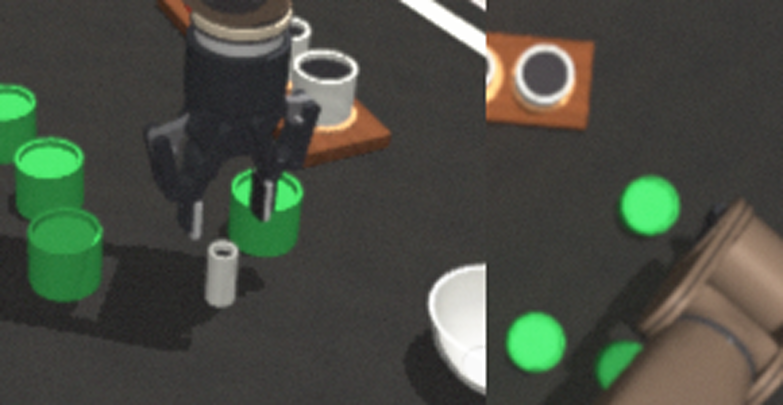

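The crop shows the 60 mm die upright on the end pad. The jaws are around the 24 mm die, whose top centre at (222,247) in the crop is side pixel (312,271.5). The top-view estimate projects to the same spot within 1 px. I'll descend and grip.

```bash

python3 -m inch '[{"ax":0,"ay":0,"az":0,"x":-0.5,"y":12,"z":0.5,"hand":-0.2},{"ax":0,"ay":0,"az":0,"x":0,"y":18,"z":0.5,"hand":-0.2},{"ax":0,"ay":0,"az":0,"x":0,"y":18,"z":0,"hand":-0.2},{"ax":0,"ay":0,"az":0,"x":0,"y":9,"z":0,"hand":-0.2},{"ax":0,"ay":0,"az":0,"x":0,"y":4,"z":0,"hand":-0.2}]' 
python3 -m inch '[{"ax":0,"ay":0,"az":0,"x":0,"y":0,"z":0,"hand":-0.2},{"ax":0,"ay":0,"az":0,"x":0,"y":0,"z":0,"hand":-0.2},{"ax":0,"ay":0,"az":0,"x":0,"y":0,"z":0,"hand":-0.2},{"ax":0,"ay":0,"az":0,"x":0,"y":0,"z":0,"hand":-0.2},{"ax":0,"ay":0,"az":0,"x":0,"y":0,"z":0,"hand":-0.2}]' >/dev/null
python3 d.py d24 0.018

```

```text
time: 25.05
eef_pos: [0.417, -0.2444, 0.0184]
tcp_rot: [-0.706, 0.036, -0.034, 0.707]
contact_force: [-0.7, -0.6, 0.1]
opening: 0.601
t 25.47 tcp [ 0.4184 -0.2455  0.0205] yaw -5.7 tilt 0.1 open 0.599 F [-0.1  1.5 -0.1]
tool mm [ 0.2  2.5 -1. ]
```

```bash

python3 -m inch '[{"ax":0,"ay":0,"az":0,"x":0,"y":2,"z":0,"hand":0.1},{"ax":0,"ay":0,"az":0,"x":0,"y":0,"z":0,"hand":0.2},{"ax":0,"ay":0,"az":0,"x":0,"y":0,"z":0,"hand":0.3},{"ax":0,"ay":0,"az":0,"x":0,"y":0,"z":0,"hand":0.4},{"ax":0,"ay":0,"az":0,"x":0,"y":0,"z":0,"hand":0.5}]' 50
python3 -m inch '[{"ax":0,"ay":0,"az":0,"x":0,"y":0,"z":0,"hand":1},{"ax":0,"ay":0,"az":0,"x":0,"y":0,"z":0,"hand":1},{"ax":0,"ay":0,"az":0,"x":0,"y":0,"z":0,"hand":1},{"ax":0,"ay":0,"az":0,"x":0,"y":0,"z":0,"hand":1},{"ax":0,"ay":0,"az":0,"x":0,"y":0,"z":0,"hand":1}]' >/dev/null
python3 d.py d24 0.018
python3 -m inch '[{"ax":0,"ay":0,"az":0,"x":0,"y":-10,"z":0,"hand":1},{"ax":0,"ay":0,"az":0,"x":0,"y":-30,"z":0,"hand":1},{"ax":0,"ay":0,"az":0,"x":0,"y":-40,"z":0,"hand":1},{"ax":0,"ay":0,"az":0,"x":0,"y":-30,"z":0,"hand":1},{"ax":0,"ay":0,"az":0,"x":0,"y":-10,"z":0,"hand":1}]' >/dev/null
python3 -m inch '[{"ax":0,"ay":0,"az":0,"x":0,"y":0,"z":0,"hand":1},{"ax":0,"ay":0,"az":0,"x":0,"y":0,"z":0,"hand":1},{"ax":0,"ay":0,"az":0,"x":0,"y":0,"z":0,"hand":1},{"ax":0,"ay":0,"az":0,"x":0,"y":0,"z":0,"hand":1}]' >/dev/null
python3 d.py p24 0.14
python3 - <<'E'
from h import *
c=read_camera("side");a=c["img"][150:300,230:410,::-1]
cv2.imwrite("pics/a6.png",cv2.resize(a,None,fx=2.7,fy=2.7,interpolation=cv2.INTER_CUBIC))
E
```

```text
time: 25.88
eef_pos: [0.4179, -0.2451, 0.0178]
tcp_rot: [0.706, -0.035, 0.035, -0.706]
contact_force: [0.3, -0.8, 1.7]
opening: 0.27
t 26.3 tcp [ 0.418  -0.2451  0.0178] yaw -5.7 tilt 0.02 open 0.269 F [-0.2 -0.2  1.8]
tool mm [ 0.7 -0.2 -1.3]
t 27.05 tcp [ 0.4165 -0.2439  0.1351] yaw -5.7 tilt 0.28 open 0.269 F [-0.3 -1.  -1. ]
tool mm [201.9  -4.5 414.3]
```

View pics/a6.png

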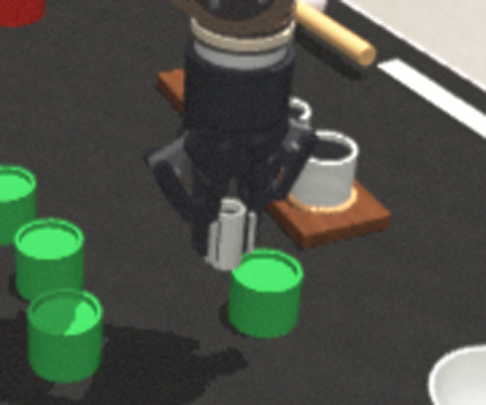

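The picture shows the 24 mm die held upright at (230,235) in the crop. I'll carry it to the red pad, with its underside at about 0.117 m, clear of the dies on the board at 0.072 m.

```bash

python3 -m inch '[{"ax":0,"ay":0,"az":0,"x":6,"y":0,"z":13,"hand":1},{"ax":0,"ay":0,"az":0,"x":12,"y":0,"z":25,"hand":1},{"ax":0,"ay":0,"az":0,"x":15,"y":0,"z":31,"hand":1},{"ax":0,"ay":0,"az":0,"x":15,"y":0,"z":31,"hand":1},{"ax":0,"ay":0,"az":0,"x":15,"y":0,"z":31,"hand":1}]' >/dev/null
python3 -m inch '[{"ax":0,"ay":0,"az":0,"x":15,"y":0,"z":31,"hand":1},{"ax":0,"ay":0,"az":0,"x":15,"y":0,"z":31,"hand":1},{"ax":0,"ay":0,"az":0,"x":15,"y":0,"z":31,"hand":1},{"ax":0,"ay":0,"az":0,"x":15,"y":0,"z":31,"hand":1},{"ax":0,"ay":0,"az":0,"x":15,"y":0,"z":31,"hand":1}]' 
python3 -m inch '[{"ax":0,"ay":0,"az":0,"x":15,"y":0,"z":31,"hand":1},{"ax":0,"ay":0,"az":0,"x":15,"y":0,"z":31,"hand":1},{"ax":0,"ay":0,"az":0,"x":15,"y":0,"z":31,"hand":1},{"ax":0,"ay":0,"az":0,"x":12,"y":0,"z":24,"hand":1},{"ax":0,"ay":0,"az":0,"x":6,"y":0,"z":12,"hand":1}]' >/dev/null
python3 -m inch '[{"ax":0,"ay":0,"az":0,"x":0,"y":0,"z":0,"hand":1},{"ax":0,"ay":0,"az":0,"x":0,"y":0,"z":0,"hand":1},{"ax":0,"ay":0,"az":0,"x":0,"y":0,"z":0,"hand":1},{"ax":0,"ay":0,"az":0,"x":0,"y":0,"z":0,"hand":1},{"ax":0,"ay":0,"az":0,"x":0,"y":0,"z":0,"hand":1}]' >/dev/null
python3 d.py p24 0.04

```

```text
time: 27.93
eef_pos: [0.5832, 0.0277, 0.1357]
tcp_rot: [-0.706, 0.036, -0.034, 0.706]
contact_force: [0.1, -1.2, -0.7]
opening: 0.269
t 28.77 tcp [0.6584 0.1469 0.1373] yaw -5.8 tilt 0.05 open 0.264 F [ 1.  -0.4 -1.8]
tool mm [-0.  97.3  1.5]
```

```bash

python3 -m inch '[{"ax":0,"ay":0,"az":0,"x":0,"y":10,"z":1.5,"hand":1},{"ax":0,"ay":0,"az":0,"x":0,"y":22,"z":0,"hand":1},{"ax":0,"ay":0,"az":0,"x":0,"y":25,"z":0,"hand":1},{"ax":0,"ay":0,"az":0,"x":0,"y":18,"z":0,"hand":1},{"ax":0,"ay":0,"az":0,"x":0,"y":7,"z":0,"hand":1}]' >/dev/null
python3 -m inch '[{"ax":0,"ay":0,"az":0,"x":0,"y":0,"z":0,"hand":1},{"ax":0,"ay":0,"az":0,"x":0,"y":0,"z":0,"hand":1},{"ax":0,"ay":0,"az":0,"x":0,"y":0,"z":0,"hand":1},{"ax":0,"ay":0,"az":0,"x":0,"y":0,"z":0,"hand":1},{"ax":0,"ay":0,"az":0,"x":0,"y":0,"z":0,"hand":1}]' >/dev/null
python3 d.py p24 0.04
python3 -m inch '[{"ax":0,"ay":0,"az":0,"x":0,"y":7,"z":0,"hand":1},{"ax":0,"ay":0,"az":0,"x":0,"y":4,"z":0,"hand":1},{"ax":0,"ay":0,"az":0,"x":0,"y":2,"z":0,"hand":1},{"ax":0,"ay":0,"az":0,"x":0,"y":0,"z":0,"hand":1},{"ax":0,"ay":0,"az":0,"x":0,"y":0,"z":0,"hand":1}]' >/dev/null
python3 -m inch '[{"ax":0,"ay":0,"az":0,"x":0,"y":0,"z":0,"hand":1},{"ax":0,"ay":0,"az":0,"x":0,"y":0,"z":0,"hand":1},{"ax":0,"ay":0,"az":0,"x":0,"y":0,"z":0,"hand":1},{"ax":0,"ay":0,"az":0,"x":0,"y":0,"z":0,"hand":1},{"ax":0,"ay":0,"az":0,"x":0,"y":0,"z":0,"hand":1}]' >/dev/null
python3 d.py p24 0.04

```

```text
t 29.6 tcp [0.6601 0.1496 0.0575] yaw -5.7 tilt 0.17 open 0.266 F [-0.4  0.1 -0.8]
tool mm [-1.7 17.5 -1.4]
t 30.43 tcp [0.6591 0.1496 0.0428] yaw -5.7 tilt 0.02 open 0.268 F [-0.9 -0.1 -0.7]
tool mm [-0.6  2.8 -1.2]
```

```bash

python3 -m inch '[{"ax":0,"ay":0,"az":0,"x":-0.5,"y":2.8,"z":-1,"hand":1},{"ax":0,"ay":0,"az":0,"x":0,"y":0,"z":0,"hand":1},{"ax":0,"ay":0,"az":0,"x":0,"y":0,"z":0,"hand":1},{"ax":0,"ay":0,"az":0,"x":0,"y":0,"z":0,"hand":1},{"ax":0,"ay":0,"az":0,"x":0,"y":0,"z":0,"hand":1}]' 
python3 -m inch '[{"ax":0,"ay":0,"az":0,"x":0,"y":0,"z":0,"hand":0.3},{"ax":0,"ay":0,"az":0,"x":0,"y":0,"z":0,"hand":0},{"ax":0,"ay":0,"az":0,"x":0,"y":0,"z":0,"hand":-0.3},{"ax":0,"ay":0,"az":0,"x":0,"y":0,"z":0,"hand":-0.5},{"ax":0,"ay":0,"az":0,"x":0,"y":0,"z":0,"hand":-0.5}]' 
python3 -m inch '[{"ax":0,"ay":0,"az":0,"x":0,"y":-15,"z":0,"hand":-0.5},{"ax":0,"ay":0,"az":0,"x":0,"y":-25,"z":0,"hand":-0.5},{"ax":0,"ay":0,"az":0,"x":0,"y":-35,"z":0,"hand":-0.5},{"ax":0,"ay":0,"az":0,"x":0,"y":-35,"z":0,"hand":-0.5},{"ax":0,"ay":0,"az":0,"x":0,"y":-20,"z":0,"hand":-0.5}]' >/dev/null
python3 -m inch '[{"ax":0,"ay":0,"az":0,"x":-20,"y":0,"z":30,"hand":-0.5},{"ax":0,"ay":0,"az":0,"x":-20,"y":0,"z":40,"hand":-0.5},{"ax":0,"ay":0,"az":0,"x":-20,"y":0,"z":40,"hand":-0.5},{"ax":0,"ay":0,"az":0,"x":-20,"y":0,"z":40,"hand":-0.5},{"ax":0,"ay":0,"az":0,"x":-20,"y":0,"z":40,"hand":-0.5}]' >/dev/null
python3 -m inch '[{"ax":0,"ay":0,"az":0,"x":-10,"y":0,"z":30,"hand":-0.5},{"ax":0,"ay":0,"az":0,"x":0,"y":0,"z":0,"hand":-0.5},{"ax":0,"ay":0,"az":0,"x":0,"y":0,"z":0,"hand":-0.5},{"ax":0,"ay":0,"az":0,"x":0,"y":0,"z":0,"hand":-0.5}]' 
python3 - <<'E'
from h import *
c=read_camera("top");s=read_camera("side")
a=s["img"][130:250,260:400,::-1];b=c["img"][130:250,190:370,::-1]
cv2.imwrite("pics/a7.png",cv2.resize(np.hstack([a,b]),None,fx=2.5,fy=2.5,interpolation=cv2.INTER_CUBIC))
for (q,r),ar,k in blobs(c,masks(c)["steel"]):
    if 215<q[0]<335 and 130<q[1]<200:
        p=ray(c,*q,.072);print(np.round(q,1),round(2*r/F(c)*1406),p.round(4))
for n,k in(("yellow",.064),("steel",.05)):
    for (q,r),ar,_ in blobs(c,masks(c)[n],600):
        if ar<2000 and 130<q[1]<250: print(n,ray(c,*q,k).round(4))
E
```

```text
time: 30.85
eef_pos: [0.6585, 0.1485, 0.0399]
tcp_rot: [0.706, -0.035, 0.035, -0.706]
contact_force: [0.2, -0.3, -0.3]
opening: 0.269
time: 31.27
eef_pos: [0.6584, 0.1486, 0.0399]
tcp_rot: [-0.706, 0.035, -0.035, 0.706]
contact_force: [-0.4, 0.1, -0.9]
opening: 0.75
time: 32.43
eef_pos: [0.5752, 0.3667, 0.1706]
tcp_rot: [0.706, -0.035, 0.035, -0.706]
contact_force: [0.0, -0.2, 0.2]
opening: 0.744
[311.1 167.5] 64 [ 0.6315 -0.0826  0.072 ]
[284.  164.9] 52 [ 0.6402 -0.0055  0.072 ]
[257.3 162.4] 41 [0.6487 0.0704 0.072 ]
[230.5 160. ] 27 [0.6566 0.1466 0.072 ]
steel [ 0.5569 -0.4148  0.05  ]
```

View pics/a7.png

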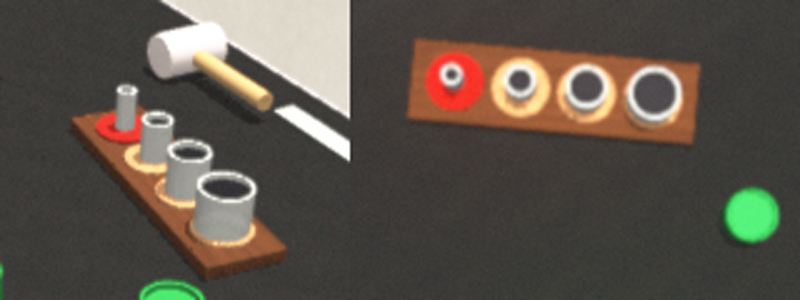

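All four dies stand upright on the right pads, with axes within about 3 mm of the pad centres, and the tub is unmoved. The arm hides the tin in this view, but it never went near it. Handing in.

```bash
python3 -c "
from plant import *
print(get_state()['contact_force']);print(sign_off())"
```

```text
[ 0.22757063 -0.78059418  0.2787478 ]
the job is handed in; nothing more can be done
None
```

All four dies are on the board in order and the job is handed in: 24 mm on the red pad, then 36, 48 and 60 mm along the row. It took about 32.5 s of robot time, picking and placing in the order 36, 48, 60, 24 mm.

- **Dies:** the last pictures from both cameras show all four upright. The top view puts each die's axis within about 3 mm of its pad centre (limit 12 mm).
- **Robot:** the gripper was clear and touching nothing at hand-in.
- **Tub:** it measured within 1 mm of where it started.
- **Tin (not confirmed):** the arm hid it in the last top view, so I did not re-measure it. The gripper never worked near it, and no contact showed in the force readings I took.

Nothing disagreed beyond measurement error. The largest gap was a 1–2.5 mm shift between the die tops and the pad centres, about the 2 mm calibration limit.

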